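# Set up and load the canister sealing lane

### The arm

A 7-joint arm with a two-finger parallel gripper is mounted at the origin on the work surface. World frame = base frame: x ahead of the robot, y to its left, z up, the work surface at z = 0. Lengths are in m, angles in rad, forces in N, time in s.
With the tool pointing down it reaches from about 0.4 to 0.85 m from the base axis. Payload 10.4 kg.
Tool frame: the origin (TCP) lies on the centre line of the jaws, within the pads' length; the fingertips stand 19 mm ahead of it and the grasp point (between the pads) is the TCP; z points along the fingers, y is the direction in which the jaws open and shut (so a half turn about z gives the same grasp; the last joint's range is limited). The gripper opens to 87 mm and grips with 3 to 60 N. Pads are 19 mm wide; open, the fingers measure 117 mm over their backs; the gripper's body (75 mm by 190 mm) begins 51 mm behind the grasp point.
Start: joints at [-1.301, 0.332, -0.065, 1.46, 0.022, 1.35, -0.088], TCP at [0.18, 0.598, 0.242] pointing down, gripper open.
Joint ranges: [-2.6, 2.6], [-0.5, 2.12], [-1.47, 1.34], [0.16, 2.42], [-1.27, 4.41], [0.06, 2.06], [-2.6, 2.6]. Speed limits (rad/s): [2.22, 2.22, 2.79, 2.79, 3.14, 3.14, 3.14].

### API

Orientations are given as a unit quaternion [x, y, z, w].
In Python, from cell import r gives the robot as it stands.
- The arm moves only by the tool servo_tool, never from a script. Its argument "deltas" is text: rows parted by semicolons, each of 5 numbers parted by spaces: the shift along the world's x, y, z in m, then the turn about the world's z in rad, then the finger opening in m, from 0 to 0.087. A call has 1 to 5 rows; each row is the pose to reach, as a shift and turn from the pose measured when the call began; what a row does not reach only later rows make up. A row lasts 1/10 s, in which the tool goes at most 50 mm and 8.59 degrees, less where a joint would pass 70% of its speed; a pose out of reach is approached as far as the arm can. A call with a gripper value outside its range is refused whole. The fingers move at their own pace and stop on an object; "squeeze" is the grip in N (left out, the last holds). Time passes only in rows, so rows that repeat a pose let the fingers close. It gives the time, the measured TCP pose, the force and the opening at its end, in the units of the state.
- r.get_state(): the state, without advancing time (a new reading comes with each control period).
- r.get_image(name): name is "scene" or "top"; returns the picture (480x640x3 uint8, red, green, blue); there is no depth.
- r.camera_info(name): a dict with "mtx" (3x3 intrinsics, pixels), "R" (3x3) and "t" (3): a world point X has camera coordinates R X + t. Camera axes: x right, y down, z forward; pixel columns grow to the right and rows downward; lengths in m; the calibration is good to about 2 mm. A picture is of the moment at which its call begins. camera_info takes no time and is no camera call.
- r.finish_job(): hands the job in, once; it reports no verdict.
The state is a dict: "time_s": time; "qpos": joint angles; "joint_vel": joint speeds; "tau": joint torques, N m; "position": TCP position; "eef_rot": TCP orientation; "wrist_force": force on the tool from outside, world axes, zero at the start; "moment": the same for the moment, N m; "width": finger opening in m.
Only numpy, scipy, OpenCV 4.12 (cv2) and the standard library are available. Lean on these libraries where they do the work, as an engineer would, in place of code of your own. Each camera call takes 0.05 s, during which the arm holds its last target. There are 200 camera calls.

### The job

Set up the sealing lane for the next batch: first throw the feed lever from the red notch to the yellow (load) notch, then press the red spring pin down flush and slide the telescopic end stop along until the pin springs up in the hole with the orange tags. Then stand every canister on the bench upright in the lane, between the end wall and the blue stop, and turn the heat dial until its white pointer is at the orange mark; last of all throw the lever on to the green (run) notch. Leave the other things on the bench where they are.

Things in the scene. Friction and masses are not known exactly. Their poses are not given: they have to be found in the camera images.
- jig: fixed packing lane; origin on the bench under mid-width. Lane along its y: floor 4 mm thick, 62 mm clear width (x -31 to 31) between walls 4 mm thick, tops 18 mm up; inner face of the 50 mm high end wall at y = -150 mm, blue stop plate at the other end. y = 170 to 355 mm: fixed square steel tube 40 mm wide, top 50 mm up, with holes at y = 205, 255, 305 mm joined by a slot
- stop (a joint): travel in m of the inner tube with the blue stop plate along the jig's +y (lengthening the lane): 0 as found, 0.050 at the second hole, 0.100 at the third; range 0 to 0.103. Friction about 2 N. It carries the pin and is locked while the pin is up in a hole (2 mm of play either way)
- stop_face (a point): middle of the face of the blue stop plate (56 mm wide, 8 to 60 mm above the bench) that looks into the lane; at y = 55 mm + stop travel in the jig's frame; axes as the jig's
- pin (a joint): how far the red pin is pressed down, in m: 0 up, 0.0115 fully down. Pressed 9 mm or more its brass collar is flush under the slot and the tube can slide; between holes the collar stays caught under the slot (about 0.008); let go over a hole it springs up by itself. Spring 5 N at first, 12 N fully down
- pin_head (a point): centre of the top of the pin's red head, a block 24 mm wide (jig's x), 30 mm long (y), 30 mm tall on a thin stem above the outer tube: top 92 mm above the bench, underside 12 mm above the tube when up. Moves with the stop; pinch it across x, push down and draw it along, or press and drag it with closed fingers
- orange_tag: pair of orange tags on both sides of the outer tube at the wanted hole (the second or the third; a like pair of grey tags marks the other, not wanted, hole); origin on the bench straight below that hole's centre
- can1: canister, upright paper cylinder 56 mm in diameter, 75 mm tall, 0.12 to 0.26 kg, white with an orange band and white lid; origin at the centre of its underside, z up. Two to four of the four are present
- can2: canister, upright paper cylinder 56 mm in diameter, 75 mm tall, 0.12 to 0.26 kg, white with an orange band and white lid; origin at the centre of its underside, z up. Two to four of the four are present
- can3: canister, upright paper cylinder 56 mm in diameter, 75 mm tall, 0.12 to 0.26 kg, white with an orange band and white lid; origin at the centre of its underside, z up. Two to four of the four are present
- can4: canister, upright paper cylinder 56 mm in diameter, 75 mm tall, 0.12 to 0.26 kg, white with an orange band and white lid; origin at the centre of its underside, z up. Two to four of the four are present
- dial (a joint): heat dial angle in rad, growing clockwise seen from above, range 0 to 3.4; at 0 the pointer points roughly towards the robot. The dial sits on the middle of the top of a fixed white console 140 x 140 x 40 mm. Stays where left; friction 0.04 Nm
- dial_grip (a point): on the dial's axis at the height to grip, 77 mm above the bench: grey bar 49 mm long, 14 mm thick, its top 84 mm above the bench; the bar lies along the pointer; the point's x axis points along the bar, away from the pointer
- dial_pointer (a point): tip of the white pointer, 47 mm from the dial's axis
- mark_tip (a point): inner end of the orange mark on the scale, 47 mm from the dial's axis: the pointer's tip belongs here. The mark is 1.3 to 2.8 rad clockwise from the dial's zero and differs from run to run
- lever_base: fixed lever stand, two dark discs (50 mm radius, centred 65 mm above the bench) on a grey block 70 x 130 mm; origin at the centre of its underside. The lever's pivot runs along its x axis, 65 mm above the bench. Red, yellow and green tabs on the discs mark the notches
- lever (a joint): lever angle in rad: 0 red notch (lever leans 0.5 rad to the stand's -y), 0.5 yellow notch (upright), 1.0 green notch (leans 0.5 rad to +y). Spring detents: let go, it settles in the nearest notch; about 4 N at the handle takes it out of one
- lever_grip (a point): middle of the black T-handle, a bar 24 mm in diameter and 40 mm long along the stand's x axis, 110 mm from the pivot
- bun_a: round bun, 68 mm wide, 26 mm tall; bystander, to be left alone; origin at the centre of its underside
- bun_b: round bun, 68 mm wide, 26 mm tall; bystander, to be left alone; origin at the centre of its underside
- jar: amber jar, 68 mm wide, 100 mm tall; bystander, to be left alone; origin at the centre of its underside
- bowl: steel bowl, 110 mm wide, 50 mm tall; bystander, to be left alone; origin at the centre of its underside
- brush: pastry brush 170 mm long, lying; bystander, to be left alone; origin at the centre of its underside
- tape: yellow tape roll 80 mm wide, 24 mm tall; bystander, to be left alone; origin at the centre of its underside
- mug: white mug, 76 mm wide, 85 mm tall; bystander, to be left alone; origin at the centre of its underside

How it is judged:
On the way, in this order (a step that is already met when the one before it is completed fails the run):
1. the lever is in the yellow notch (value of joint lever between 0.38 and 0.62 rad), for 0.2 s.
2. the stop is at the hole with the orange tags and its pin has sprung up there (horizontal distance between pin_head and orange_tag below 0.006 m and value of joint pin below 0.003 m), for 0.2 s.
3. all canisters stand in the lane and the dial is at the orange mark, the lever still in the yellow notch (all of step 1 and x of can1 in the frame of jig between -0.007 and 0.007 m and y of each of can1, can2, can3, can4 in the frame of jig above -0.135 m and y of each of can1, can2, can3, can4 in the frame of stop_face below -0.018 m and height (world z) of each of can1, can2, can3, can4 below 0.01 m and angle between each of can1, can2, can3, can4's own z axis and vertical below 0.12 rad and linear speed of each of can1, can2, can3, can4 below 0.03 m/s and x of can2 in the frame of jig between -0.007 and 0.007 m and x of can3 in the frame of jig between -0.007 and 0.007 m and x of can4 in the frame of jig between -0.007 and 0.007 m and horizontal distance between dial_pointer and mark_tip below 0.007 m), for 0.2 s.
4. the lever is in the green notch (value of joint lever between 0.88 and 1.12 rad), for 0.2 s.
At the end, for the whole second after the job is handed in: Lever in the green notch (0.12 rad); pin up (3 mm) and within 6 mm of the orange-tagged hole; pointer tip within 7 mm of the orange mark's inner end; every canister upright (0.12 rad), at rest on the lane floor between its walls, end wall and blue stop (all of step 2 and all of step 4 and horizontal distance between dial_pointer and mark_tip below 0.007 m and x of can1 in the frame of jig between -0.007 and 0.007 m and y of each of can1, can2, can3, can4 in the frame of jig above -0.135 m and y of each of can1, can2, can3, can4 in the frame of stop_face below -0.018 m and height (world z) of each of can1, can2, can3, can4 below 0.01 m and angle between each of can1, can2, can3, can4's own z axis and vertical below 0.12 rad and linear speed of each of can1, can2, can3, can4 below 0.03 m/s and x of can2 in the frame of jig between -0.007 and 0.007 m and x of can3 in the frame of jig between -0.007 and 0.007 m and x of can4 in the frame of jig between -0.007 and 0.007 m); the robot touches nothing.
It fails at once if a bystander is moved more than 6 cm (distance of any of bun_a, bun_b, jar, bowl, brush, tape, mug from where it was at the start of the episode above 0.06 m).
Of can1, can2, can3, can4 only 2 to 4 are there at a start; the rules pass over those that are not, and their reading is None.
At some moment in a run one of can1, can2, can3, can4 may be knocked a few centimetres aside while the robot is not near it.
It also fails if it takes over 210 s, if anything falls off the work surface, if the arm or the gripper's body presses on something with over 40 N, if the wrist force passes 120 N, or if a joint passes its speed limit or range.

## Working session

There is one attempt and no reset: what is moved stays moved. The work goes in short steps, Python scripts to look and compute and a tool call to move; the robot and the scene stay as the last step left them, time stands still between calls to the robot, and variables do not carry over. Pictures are saved under pics/ and viewed, about 12 in all and at most 16, crops included, and the job is handed in when it is done.

Besides the shell and the picture viewer there is one more tool, called after "Call:" by a JSON object that holds its "api" and its "payload". servo_tool: Moves the arm, as the interface text tells. Its arguments: {"type":"object","properties":{"deltas":{"type":"string"},"squeeze":{"type":"number"}},"required":["deltas"]}

```bash
mkdir -p pics; ls; python3 - <<'E'
from cell import r
import cv2
s=r.get_state(); print(s['time_s'],s['position'],s['eef_rot'],s['width'],s['wrist_force'])
for n in("scene","top"):
    c=r.camera_info(n); print(n,c)
    cv2.imwrite(f"pics/{n}0.png",cv2.cvtColor(r.get_image(n),cv2.COLOR_RGB2BGR))
E
```

```text
pics
0.0 [0.18027427 0.59805908 0.24075221] [ 1.45849842e-01  9.89306485e-01 -7.05254704e-04 -7.65585377e-05] 0.08701143837893034 [-0.09170842  0.37906219 -0.04547026]
scene {'mtx': array([[559.42868549,   0.        , 317.60035659],
       [  0.        , 559.42868549, 236.12550939],
       [  0.        ,   0.        ,   1.        ]]), 'R': array([[-5.69884549e-01,  8.21724718e-01, -2.97532114e-04],
       [ 6.16907623e-01,  4.27600050e-01, -6.60744415e-01],
       [-5.42822793e-01, -3.76731583e-01, -7.50610904e-01]]), 't': array([ 0.25384989, -0.28052348,  1.5953477 ])}
top {'mtx': array([[504.36593483,   0.        , 320.35500372],
       [  0.        , 504.36593483, 237.60001841],
       [  0.        ,   0.        ,   1.        ]]), 'R': array([[ 0.00695477, -0.99983198,  0.01696032],
       [-0.99497242, -0.00861352, -0.09977822],
       [ 0.09990754, -0.01618112, -0.99486514]]), 't': array([0.03194186, 0.5849289 , 1.24765129])}
```

View pics/scene0.png

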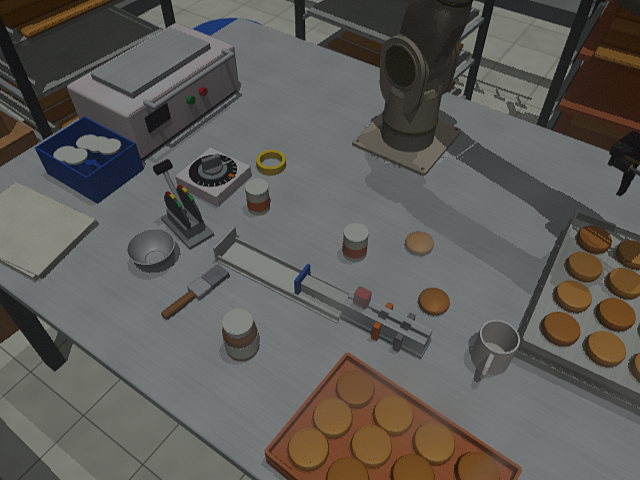

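View pics/top0.png

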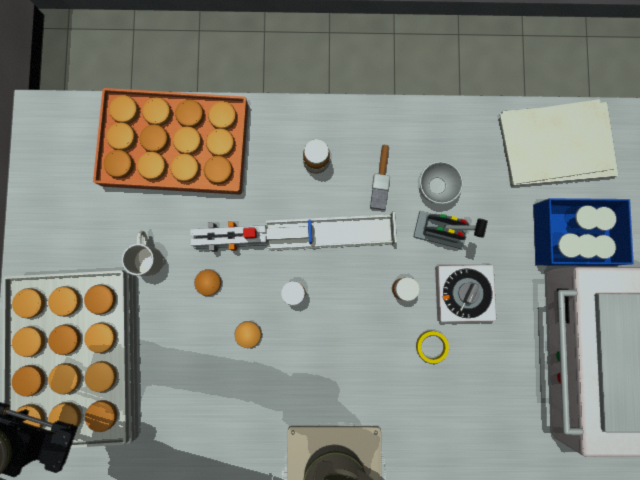

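The two views show the tube, pin and orange tags near top (190–265, 235). The lane runs to (395, 230), the lever is at (450, 228), the dial at (468, 293), and there are upright cylinders at (293, 293), (406, 289) and (316, 155). I'll zoom in to tell the cans from the jar and see the details.

```bash
python3 - <<'E'
import cv2
t=cv2.imread("pics/top0.png")[130:370,180:510]; cv2.imwrite("pics/top0c.png",cv2.resize(t,None,fx=2.4,fy=2.4,interpolation=cv2.INTER_CUBIC))
t=cv2.imread("pics/scene0.png")[140:365,145:445]; cv2.imwrite("pics/scene0c.png",cv2.resize(t,None,fx=2.66,fy=2.66,interpolation=cv2.INTER_CUBIC))
E
```

```text
(no output)
```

View pics/top0c.png

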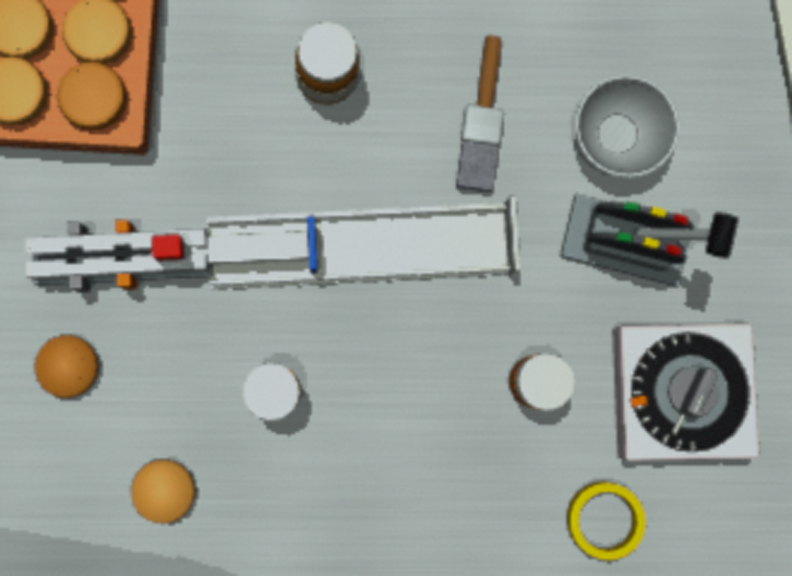

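View pics/scene0c.png

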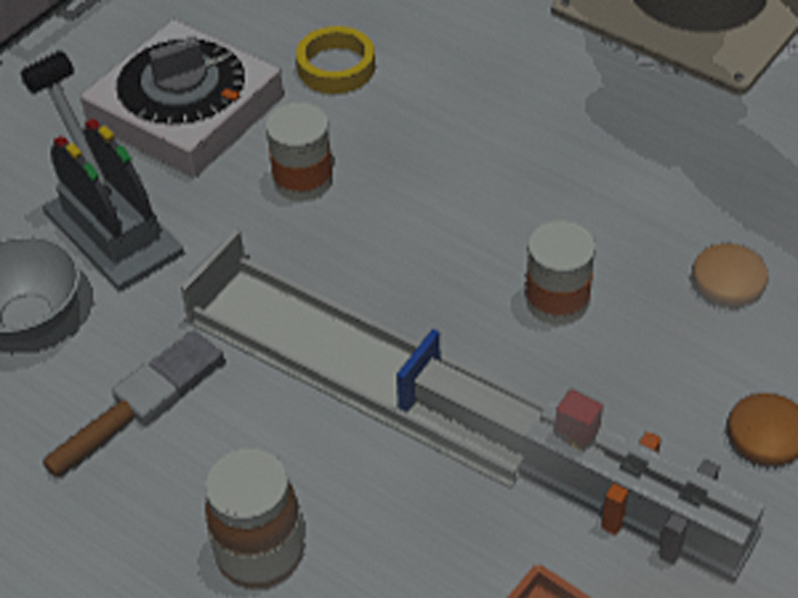

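The crops show two canisters, with lids at top-crop (272, 391) and (546, 381). The object with the grey glass base at (328, 60) is the jar. The orange tags are at x≈123, so they mark the second hole. The lever leans right to the red notch, the dial pointer tip is near (677, 432), and the mark's inner end is near (645, 401).

```bash
cat > h.py <<'E'
from cell import r
import numpy as np, cv2
from scipy.optimize import least_squares
C={n:r.camera_info(n) for n in("scene","top")}
O={"top":(2.4,180,130),"scene":(2.66,145,140)}
def full(n,p): s,a,b=O[n]; return np.array([p[0]/s+a,p[1]/s+b])
def proj(n,X):
    c=C[n]; v=np.atleast_2d(X)@c["R"].T+c["t"]; v=v@c["mtx"].T; return v[:,:2]/v[:,2:]
def plane(n,p,z):
    c=C[n]; d=c["R"].T@np.linalg.solve(c["mtx"],[p[0],p[1],1]); o=-c["R"].T@c["t"]; return o+d*(z-o[2])/d[2]
def tri(pt,ps):
    f=lambda X:np.r_[proj("top",X)[0]-pt,proj("scene",X)[0]-ps]
    s=least_squares(f,[.5,0,.05]); return s.x,np.abs(s.fun).max()
def get(n): return cv2.cvtColor(r.get_image(n),cv2.COLOR_RGB2BGR)
def save(n,f,box,k):
    x0,y0,x1,y1=box; im=get(n); cv2.imwrite(f"pics/{f}.png",cv2.resize(im[y0:y1,x0:x1],None,fx=k,fy=k,interpolation=cv2.INTER_CUBIC)); return im
E
python3 - <<'E'
from h import *
np.set_printoptions(precision=4,suppress=True)
P={"pin_top":((167,244),(580,402)),"hole2":((122,252),(633,463)),"hole3":((73,255),(692,494)),"lever":((722,235),(47,72)),"dialtop":((692,390),(178,52)),
"canA":((272,391),(561,250)),"canB":((546,381),(298,126)),"jar":((328,52),(247,485)),"mark":((645,401),(226,91)),"ptr":((677,432),(222,60))}
for k,(a,b) in P.items():
    X,e=tri(full("top",a),full("scene",b)); print(k,X,round(e,2))
z=dict(pin_top=.092,hole2=.05,hole3=.05,lever=.161,dialtop=.084,canA=.075,canB=.075,mark=.045,ptr=.045)
for k,v in z.items(): print(k,"top@z",plane("top",full("top",P[k][0]),v),"scene@z",plane("scene",full("scene",P[k][1]),v))
L=[((0,.205,.092),(167,244),(580,402)),((0,.255,.05),(122,252),(633,463)),((0,.305,.05),(73,255),(692,494)),
((-.02,.355,.05),(27,277),None),((.02,.355,.05),(27,237),None),((-.028,.055,.06),(314,272),(435,333)),((.028,.055,.06),(311,217),(403,376)),
((.031,-.15,.05),(511,201),None),((-.031,-.15,.05),(515,275),None)]
def f(p):
    x,y,t=p;o=[]
    for l,a,b in L:
        X=[x+np.cos(t)*l[0]-np.sin(t)*l[1],y+np.sin(t)*l[0]+np.cos(t)*l[1],l[2]]
        o+=list(proj("top",X)[0]-full("top",a))
        if b: o+=list(proj("scene",X)[0]-full("scene",b))
    return np.array(o)
s=least_squares(f,[.6,0,0],loss="soft_l1"); print("jig",s.x); print(f(s.x))
E
```

```text
pin_top [0.5898 0.2094 0.0941] 0.84
hole2 [0.5867 0.2597 0.0507] 0.24
hole3 [0.5837 0.3101 0.0483] 0.05
lever [ 0.5961 -0.3274  0.1589] 0.67
dialtop [ 0.4496 -0.3214  0.0798] 0.15
canA [0.4445 0.1032 0.0647] 0.62
canB [ 0.4562 -0.1743  0.0685] 0.8
jar [0.7885 0.0494 0.092 ] 0.57
mark [ 0.4363 -0.2823  0.0407] 0.81
ptr [ 0.4046 -0.3148  0.0411] 0.86
pin_top top@z [0.5912 0.2077 0.092 ] scene@z [0.5875 0.2101 0.092 ]
hole2 top@z [0.5871 0.2592 0.05  ] scene@z [0.586  0.2599 0.05  ]
hole3 top@z [0.5836 0.3096 0.05  ] scene@z [0.5847 0.3105 0.05  ]
lever top@z [ 0.5968 -0.3279  0.161 ] scene@z [ 0.5969 -0.3237  0.161 ]
dialtop top@z [ 0.4494 -0.3198  0.084 ] scene@z [ 0.4531 -0.3179  0.084 ]
canA top@z [0.4455 0.1015 0.075 ] scene@z [0.4518 0.1088 0.075 ]
canB top@z [ 0.4574 -0.1747  0.075 ] scene@z [ 0.4603 -0.1678  0.075 ]
mark top@z [ 0.4375 -0.2828  0.045 ] scene@z [ 0.4387 -0.2769  0.045 ]
ptr top@z [ 0.406  -0.3154  0.045 ] scene@z [ 0.4067 -0.3094  0.045 ]
jig [0.599  0.0054 0.0495]
[-1.0289  0.9529 -0.3483  0.4721 -0.3473  0.2866 -0.0216  0.1742 -0.1401
 -0.1475 -0.0625 -0.3973 -1.0804 -0.4634 -1.3532  0.1619  0.6065 -0.4702
 -0.8574 -3.5515  0.9358 -0.0531 -3.0256 -2.2402 -0.682   2.7004 -0.9418
 -3.5186]
```

Call:
{"api": "servo_tool", "payload": {"deltas": "0.05 -0.05 0.01 0 0.087;0.1 -0.1 0.01 0 0.087;0.15 -0.15 0.01 0 0.087;0.2 -0.2 0.01 0 0.087;0.24 -0.24 0.01 0 0.087", "squeeze": 20}}

```text
time_s: 0.6
position: [0.3577, 0.42, 0.2504]
eef_rot: [0.146, 0.989, -0.001, -0.0]
wrist_force: [1.2, 1.1, -0.0]
width: 0.0869
```

Call:
{"api": "servo_tool", "payload": {"deltas": "0.01 -0.05 0 0 0.087;0.02 -0.1 0 0 0.087;0.03 -0.15 0 0 0.087;0.04 -0.2 0 0 0.087;0.05 -0.25 0 0 0.087"}}

```text
time_s: 1.1
position: [0.4062, 0.1746, 0.2502]
eef_rot: [0.146, 0.989, -0.001, -0.0]
wrist_force: [1.7, -0.4, 0.4]
width: 0.0873
```

Call:
{"api": "servo_tool", "payload": {"deltas": "0.01 -0.05 0 0.02 0.087;0.02 -0.1 0 0.04 0.087;0.03 -0.15 0 0.07 0.087;0.04 -0.2 0 0.07 0.087;0.05 -0.25 0 0.07 0.087"}}

```text
time_s: 1.6
position: [0.4546, -0.0706, 0.2502]
eef_rot: [0.111, 0.994, -0.0, -0.0]
wrist_force: [1.2, -0.2, -0.1]
width: 0.087
```

Call:
{"api": "servo_tool", "payload": {"deltas": "0.03 -0.05 0 0 0.08;0.06 -0.1 0 0 0.07;0.09 -0.15 0 0 0.06;0.12 -0.2 0 0 0.06;0.142 -0.25 0 0 0.06"}}

```text
time_s: 2.1
position: [0.5804, -0.2861, 0.2494]
eef_rot: [0.11, 0.994, -0.0, -0.0]
wrist_force: [0.7, 0.5, 1.9]
width: 0.0619
```

```bash
python3 - <<'E'
from h import *
print(r.get_state()['position'])
a=get("scene")[120:270,130:280]; b=get("top")[170:290,390:510]
cv2.imwrite("pics/lev1.png",np.hstack([cv2.resize(a,(400,400),interpolation=2),cv2.resize(b,(400,400),interpolation=2)]))
for c in((632,207),(625,238),(657,213),(651,243)): print(plane("top",full("top",c),.117))
E
```

```text
[ 0.58043948 -0.28611546  0.24942221]
[ 0.62932763 -0.25390238  0.117     ]
[ 0.59836734 -0.24642212  0.117     ]
[ 0.62356594 -0.2786474   0.117     ]
[ 0.59362792 -0.27211239  0.117     ]
```

View pics/lev1.png

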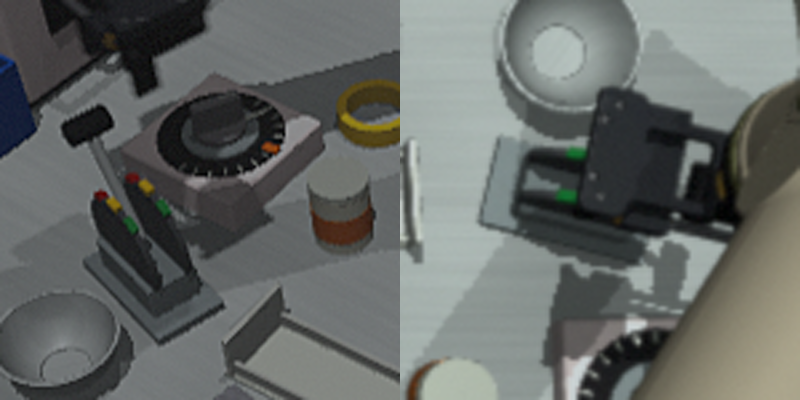

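The lever's pivot, measured from the yellow tabs, is (0.6086, -0.2754), which matches the value I worked out from the handle. The handle is at (0.597, -0.327, 0.161). Next I descend, pinch it, and move along the arc to upright.

Call:
{"api": "servo_tool", "payload": {"deltas": "0.0166 -0.041 0 0 0.06;0.0166 -0.041 -0.04 0 0.06;0.0166 -0.041 -0.0815 0 0.06;0.0166 -0.041 -0.0815 0 0.06"}}

```text
time_s: 2.6
position: [0.5923, -0.3305, 0.1597]
eef_rot: [0.114, 0.993, -0.001, -0.007]
wrist_force: [-0.7, 1.0, 0.2]
width: 0.0598
```

Call:
{"api": "servo_tool", "payload": {"deltas": "0 0 0 0 0.015;0 0 0 0 0.015;0 0 0 0 0.015;0 0 0 0 0.015;0 0 0 0 0.015"}}

```text
time_s: 3.1
position: [0.5938, -0.3277, 0.1602]
eef_rot: [0.113, 0.994, 0.001, -0.007]
wrist_force: [2.6, 12.0, -2.2]
width: 0.0284
```

Call:
{"api": "servo_tool", "payload": {"deltas": "0 0 0.004 0 0.015;0 0 0.004 0 0.015;0 0 0.004 0 0.015"}}

```text
time_s: 3.4
position: [0.5948, -0.3242, 0.1638]
eef_rot: [0.112, 0.994, 0.003, -0.007]
wrist_force: [1.4, 9.3, -4.0]
width: 0.0249
```

Call:
{"api": "servo_tool", "payload": {"deltas": "0.003 0.012 0.005 0 0.015;0.006 0.024 0.009 0 0.015;0.01 0.037 0.012 0 0.015;0.014 0.049 0.014 0 0.015;0.014 0.049 0.014 0 0.015"}}

```text
time_s: 3.9
position: [0.6089, -0.2746, 0.1798]
eef_rot: [0.111, 0.994, 0.003, -0.007]
wrist_force: [-4.1, 1.1, 6.8]
width: 0.0232
```

Call:
{"api": "servo_tool", "payload": {"deltas": "0 0 0 0 0.015;0 0 0 0 0.015;0 0 0 0 0.015"}}

```text
time_s: 4.2
position: [0.6088, -0.2747, 0.1799]
eef_rot: [0.112, 0.994, 0.003, -0.007]
wrist_force: [-0.3, 0.4, -2.8]
width: 0.0231
```

Handle upright with almost no side force. I'll open, rise, and move off towards the pin, then check the lever.

Call:
{"api": "servo_tool", "payload": {"deltas": "0 0 0 0 0.06;0 0 0 0 0.06;0 0 0.02 0 0.06;0 0 0.06 0 0.06;0 0 0.09 0 0.06"}}

```text
time_s: 4.7
position: [0.6089, -0.275, 0.2723]
eef_rot: [0.112, 0.994, 0.003, -0.006]
wrist_force: [1.0, 0.7, 0.2]
width: 0.0549
```

Call:
{"api": "servo_tool", "payload": {"deltas": "0 0.05 0 -0.15 0.06;0 0.1 0 -0.3 0.06;0 0.15 0 -0.45 0.06;0 0.2 0 -0.6 0.06;0 0.25 0 -0.75 0.06"}}

```text
time_s: 5.2
position: [0.609, -0.0305, 0.273]
eef_rot: [0.461, 0.888, 0.005, -0.004]
wrist_force: [0.9, 0.4, -0.9]
width: 0.0598
```

Call:
{"api": "servo_tool", "payload": {"deltas": "0 0.05 0 -0.15 0.06;0 0.1 0 -0.3 0.06;0 0.15 0 -0.45 0.06;-0.01 0.2 0 -0.55 0.06;-0.02 0.234 0 -0.55 0.06"}}

```text
time_s: 5.7
position: [0.5885, 0.2072, 0.2731]
eef_rot: [0.685, 0.729, 0.006, -0.003]
wrist_force: [0.3, 0.3, -0.6]
width: 0.0599
```

```bash
python3 - <<'E'
from h import *
s=r.get_state();print(s['position'],s['eef_rot'])
a=get("scene"); b=get("top")
cv2.imwrite("pics/s1.png",np.hstack([cv2.resize(a[120:420,145:445],(480,480),interpolation=2)[:, :],cv2.resize(b[170:380,390:510],(274,480),interpolation=2)]))
E
```

```text
[0.5884962  0.2071838  0.27314989] [ 0.68486749  0.72863458  0.00645638 -0.00254852]
```

View pics/s1.png

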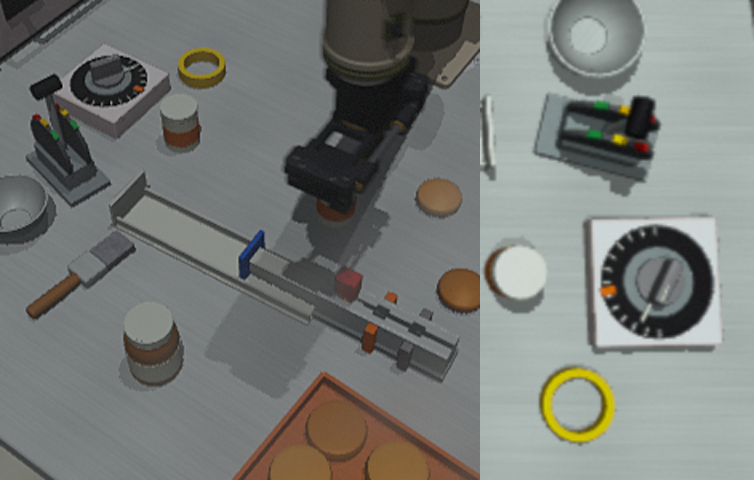

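The lever now stands upright in the yellow notch, with its handle at (640, 115) in the right half of the picture. The cans haven't moved. Next is the pin: descend, pinch across the jig's x, press, and draw it along.

Call:
{"api": "servo_tool", "payload": {"deltas": "0.0005 0.003 -0.05 -0.01 0.06;0.0005 0.003 -0.1 -0.01 0.06;0.0005 0.003 -0.15 -0.01 0.06;0.0005 0.003 -0.185 -0.01 0.06;0.0005 0.003 -0.185 -0.01 0.06"}}

```text
time_s: 6.3
position: [0.5851, 0.2134, 0.0833]
eef_rot: [0.684, 0.729, 0.003, -0.005]
wrist_force: [-0.2, 0.5, -0.0]
width: 0.06
```

Call:
{"api": "servo_tool", "payload": {"deltas": "0 0 0 0 0.015;0 0 0 0 0.015;0 0 0 0 0.015;0 0 0 0 0.015;0 0 0 0 0.015", "squeeze": 45}}

```text
time_s: 6.8
position: [0.5866, 0.2137, 0.0846]
eef_rot: [0.684, 0.729, 0.005, -0.004]
wrist_force: [16.9, 0.8, -6.7]
width: 0.0277
```

Call:
{"api": "servo_tool", "payload": {"deltas": "0 0 0 0 0.015;0 0 0 0 0.015;0 0 0 0 0.015"}}

```text
time_s: 7.1
position: [0.5886, 0.2138, 0.085]
eef_rot: [0.684, 0.729, 0.007, -0.002]
wrist_force: [12.1, 1.8, -11.1]
width: 0.0238
```

Call:
{"api": "servo_tool", "payload": {"deltas": "0 0 -0.004 0 0.015;0 0 -0.008 0 0.015;0 0 -0.011 0 0.015;0 0 -0.012 0 0.015;0 0 -0.012 0 0.015"}}

```text
time_s: 7.6
position: [0.5891, 0.2139, 0.0741]
eef_rot: [0.684, 0.729, 0.007, -0.002]
wrist_force: [-2.6, -0.5, 10.5]
width: 0.0236
```

Call:
{"api": "servo_tool", "payload": {"deltas": "0 0 -0.002 0 0.015;0 0 -0.002 0 0.015;-0.0005 0.01 -0.002 0 0.015;-0.001 0.02 -0.002 0 0.015;-0.001 0.02 -0.002 0 0.015"}}

```text
time_s: 8.1
position: [0.5878, 0.2357, 0.0732]
eef_rot: [0.684, 0.73, 0.008, -0.003]
wrist_force: [-4.5, 1.8, 11.1]
width: 0.0237
```

Call:
{"api": "servo_tool", "payload": {"deltas": "-0.0005 0.01 0 0 0.015;-0.001 0.02 0 0 0.015;-0.0013 0.028 0 0 0.015;-0.0013 0.028 0 0 0.015"}}

```text
time_s: 8.5
position: [0.5861, 0.2653, 0.0741]
eef_rot: [0.683, 0.73, 0.008, -0.004]
wrist_force: [-4.3, 1.8, 9.9]
width: 0.0237
```

Call:
{"api": "servo_tool", "payload": {"deltas": "0 0 0.002 0 0.015;0 0 0.006 0 0.015;0 0 0.01 0 0.015;0 0 0.012 0 0.015;0 0 0.012 0 0.015"}}

```text
time_s: 9.0
position: [0.5858, 0.2653, 0.085]
eef_rot: [0.683, 0.73, 0.007, -0.003]
wrist_force: [4.6, 1.5, -10.4]
width: 0.0236
```

The pin came back to its original height and holds against the upward pull. I'll release, rise and look.

Call:
{"api": "servo_tool", "payload": {"deltas": "0 0 0 0 0.07;0 0 0 0 0.07;0 0 0 0 0.07;0 0 0.04 0 0.087;0 0 0.09 0 0.087"}}

```text
time_s: 9.5
position: [0.5845, 0.2649, 0.1744]
eef_rot: [0.683, 0.73, 0.005, -0.004]
wrist_force: [0.8, 1.4, 1.2]
width: 0.056
```

Call:
{"api": "servo_tool", "payload": {"deltas": "-0.04 -0.03 0.05 0 0.087;-0.08 -0.06 0.09 0 0.087;-0.12 -0.09 0.09 0 0.087;-0.12 -0.09 0.09 0 0.087;-0.12 -0.09 0.09 0 0.087"}}

```text
time_s: 10.0
position: [0.4635, 0.1722, 0.2664]
eef_rot: [0.684, 0.729, 0.009, -0.008]
wrist_force: [1.0, 0.6, -0.2]
width: 0.0856
```

```bash
python3 - <<'E'
from h import *
s=r.get_state();print(s['time_s'],s['position'],s['eef_rot'])
a=get("scene"); b=get("top")
cv2.imwrite("pics/s2.png",np.hstack([cv2.resize(a[150:365,150:444],(450,330),interpolation=2),cv2.resize(b[170:335,185:360],(350,330),interpolation=2)]))
# red block
for n,im in(("scene",a),("top",b)):
    h=cv2.cvtColor(im,cv2.COLOR_BGR2HSV); m=((h[...,0]<4)|(h[...,0]>172))&(h[...,1]>150)&(h[...,2]>90)
    m[:, :]&=True
    k,l,st,c=cv2.connectedComponentsWithStats(m.astype(np.uint8))
    print(n,[(st[i,4],c[i].round(1)) for i in range(1,k) if st[i,4]>15])
E
```

```text
10.0 [0.46352345 0.17218604 0.26639201] [ 0.68418157  0.72921992  0.00880548 -0.00750622]
scene [(np.int32(17), array([201. ,  88.9])), (np.int32(78), array([387.5, 305.1]))]
top [(np.int32(88), array([226.8, 233. ]))]
```

View pics/s2.png

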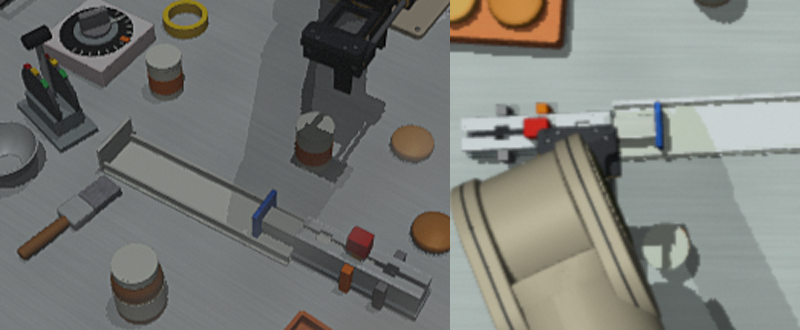

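The pin head is up between the orange tags, and the blue plate has moved along with it. Before gripping, I'll refine the can lid positions in both views and check the pin prediction.

```bash
python3 - <<'E'
from h import *
np.set_printoptions(precision=4,suppress=True)
print("pin head pred top",proj("top",[.5864,.2601,.09]),"scene",proj("scene",[.5864,.2601,.085]))
t=cv2.imread("pics/top0.png");s=cv2.imread("pics/scene0.png")
for n,im,cs in(("top",t,[(293,293),(407,289)]),("scene",s,[(356,233),(257,187)])):
    h=cv2.cvtColor(im,cv2.COLOR_BGR2HSV)
    for c in cs:
        print(n,c,"col",im[c[1],c[0]])
        q=np.array(c); ref=im[c[1]-2:c[1]+3,c[0]-2:c[0]+3].reshape(-1,3).mean(0)
        sub=im[c[1]-20:c[1]+21,c[0]-20:c[0]+21].astype(float); m=(np.abs(sub-ref).max(2)<14).astype(np.uint8)
        k,l,st,ce=cv2.connectedComponentsWithStats(m); i=l[20,20]
        p=ce[i]+q-20; w=st[i]; print(" centroid",p,"bbox",w[:5],"bboxc",w[0]+w[2]/2-20.5+c[0],w[1]+w[3]/2-20.5+c[1],"@.075",plane(n,p,.075))
E
```

```text
pin head pred top [[227.7965 233.547 ]] scene [[384.5037 304.4895]]
top (293, 293) col [203 202 194]
 centroid [292.0543 292.6486] bbox [  9   9  22  22 387] bboxc 292.5 292.5 @.075 [0.4461 0.1046 0.075 ]
top (407, 289) col [196 202 194]
 centroid [407.4768 288.5515] bbox [ 10   9  22  22 388] bboxc 407.5 288.5 @.075 [ 0.4578 -0.1746  0.075 ]
scene (356, 233) col [126 133 128]
 centroid [355.7439 231.2668] bbox [  8   9  26  19 371] bboxc 356.5 231.0 @.075 [0.4451 0.1042 0.075 ]
scene (257, 187) col [125 132 128]
 centroid [255.6326 185.3323] bbox [  3   8  28  19 313] bboxc 253.5 184.0 @.075 [ 0.4567 -0.1751  0.075 ]
```

Both views agree at lid height 0.075 to about 1 mm, giving can A at (0.4456, 0.1044) and can B at (0.4572, -0.1748). Next I pick can A.

Call:
{"api": "servo_tool", "payload": {"deltas": "-0.018 -0.04 0 0 0.087;-0.018 -0.068 -0.04 0 0.087;-0.018 -0.068 -0.08 0 0.087;-0.018 -0.068 -0.12 0 0.087;-0.018 -0.068 -0.12 0 0.087"}}

```text
time_s: 10.6
position: [0.4442, 0.1058, 0.1415]
eef_rot: [0.683, 0.73, 0.002, -0.004]
wrist_force: [-0.4, -1.1, 0.4]
width: 0.0871
```

Call:
{"api": "servo_tool", "payload": {"deltas": "0 0 0 0 0.087;0 0 0 0 0.087"}}

```text
time_s: 10.8
position: [0.4451, 0.1061, 0.1428]
eef_rot: [0.683, 0.73, 0.002, -0.003]
wrist_force: [0.4, 0.3, -0.3]
width: 0.0867
```

Call:
{"api": "servo_tool", "payload": {"deltas": "0 -0.001 -0.03 0 0.087;0 -0.001 -0.06 0 0.087;0 -0.001 -0.09 0 0.087;0 -0.001 -0.092 0 0.087;0 -0.001 -0.092 0 0.087"}}

```text
time_s: 11.3
position: [0.4459, 0.1054, 0.0521]
eef_rot: [0.683, 0.73, 0.002, -0.003]
wrist_force: [0.2, -0.2, 0.9]
width: 0.087
```

Call:
{"api": "servo_tool", "payload": {"deltas": "0 0 0 0 0.05;0 0 0 0 0.05;0 0 0 0 0.05;0 0 0 0 0.05;0 0 0 0 0.05", "squeeze": 15}}

```text
time_s: 11.8
position: [0.4457, 0.1056, 0.0523]
eef_rot: [0.683, 0.73, 0.002, -0.003]
wrist_force: [-1.9, 0.8, 6.2]
width: 0.0558
```

Call:
{"api": "servo_tool", "payload": {"deltas": "0 0 0 0 0.05;0 0 0.03 0 0.05;0 0 0.06 0 0.05;0 0 0.08 0 0.05"}}

```text
time_s: 12.2
position: [0.446, 0.105, 0.1333]
eef_rot: [0.683, 0.73, 0.002, -0.003]
wrist_force: [-0.3, 0.6, -1.7]
width: 0.0556
```

Can A is held, with its underside 52 mm below the TCP. I'll check the lane's centre line numerically before lowering it in, since there is only ±3 mm of clearance.

```bash
python3 - <<'E'
from h import *
im=cv2.imread("pics/top0.png").astype(int).sum(2)//3
for c in (330,345,360,375): print(c,list(im[208:256,c]))
for row in (216,220,222,245,247): print(row, plane("top",(350,row),.018)[:2])
for y in(.03,.04,-.07):
    x=.599-.0495*y; print("pred center",y,proj("top",[x,y+.0054,.004]),[proj("top",[x+d,y+.0054,.018])[0,1].round(2) for d in(.035,.031,-.031,-.035)])
E
```

```text
330 [np.int64(170), np.int64(168), np.int64(167), np.int64(167), np.int64(168), np.int64(168), np.int64(167), np.int64(166), np.int64(168), np.int64(175), np.int64(189), np.int64(165), np.int64(108), np.int64(122), np.int64(187), np.int64(199), np.int64(200), np.int64(200), np.int64(201), np.int64(199), np.int64(199), np.int64(199), np.int64(200), np.int64(201), np.int64(201), np.int64(200), np.int64(200), np.int64(200), np.int64(200), np.int64(200), np.int64(200), np.int64(199), np.int64(200), np.int64(200), np.int64(200), np.int64(200), np.int64(196), np.int64(160), np.int64(129), np.int64(137), np.int64(156), np.int64(161), np.int64(158), np.int64(161), np.int64(161), np.int64(163), np.int64(163), np.int64(162)]
345 [np.int64(169), np.int64(169), np.int64(167), np.int64(169), np.int64(170), np.int64(169), np.int64(168), np.int64(170), np.int64(181), np.int64(190), np.int64(190), np.int64(115), np.int64(123), np.int64(187), np.int64(199), np.int64(199), np.int64(200), np.int64(199), np.int64(201), np.int64(200), np.int64(200), np.int64(201), np.int64(199), np.int64(200), np.int64(1
[... 1630 characters left out ...]
), np.int64(136), np.int64(161), np.int64(164), np.int64(163), np.int64(163), np.int64(164), np.int64(162), np.int64(164), np.int64(165), np.int64(164), np.int64(162)]
216 [ 0.64214042 -0.03938214]
220 [ 0.63178573 -0.03939336]
222 [ 0.62661458 -0.03939897]
245 [ 0.56744191 -0.0394631 ]
247 [ 0.56232202 -0.03946864]
pred center 0.03 [[320.65357926 233.61785391]] [np.float64(219.45), np.float64(221.0), np.float64(245.12), np.float64(246.68)]
pred center 0.04 [[316.78090378 233.77455857]] [np.float64(219.61), np.float64(221.15), np.float64(245.28), np.float64(246.84)]
pred center -0.07 [[359.31136532 232.05359806]] [np.float64(217.9), np.float64(219.44), np.float64(243.51), np.float64(245.07)]
```

The lane walls show that my first fit was about 5 mm off in x and slightly off in yaw. A refit on the wall edges, holes and pin gives x = 0.6032 − 0.0638·y_jig, consistent at all points to about 1 mm. Can A goes to jig y = +0.04, which is world (0.6006, 0.0454).

Call:
{"api": "servo_tool", "payload": {"deltas": "0.04 -0.015 0.005 0 0.05;0.08 -0.03 0.005 0 0.05;0.12 -0.045 0.005 0 0.05;0.1546 -0.0596 0.005 0 0.05;0.1546 -0.0596 0.005 0 0.05"}}

```text
time_s: 12.7
position: [0.6036, 0.0397, 0.1369]
eef_rot: [0.686, 0.728, 0.001, -0.001]
wrist_force: [-1.4, -0.6, -1.9]
width: 0.0555
```

Call:
{"api": "servo_tool", "payload": {"deltas": "0 0 0 0 0.05;0 0 0 0 0.05;0 0 0 0 0.05"}}

```text
time_s: 13.0
position: [0.6027, 0.041, 0.1369]
eef_rot: [0.685, 0.728, 0.001, -0.002]
wrist_force: [-0.3, -0.5, -3.1]
width: 0.0559
```

Call:
{"api": "servo_tool", "payload": {"deltas": "-0.002 0 -0.02 0 0.05;-0.002 0 -0.045 0 0.05;-0.002 0 -0.055 0 0.05;-0.002 0 -0.055 0 0.05;-0.002 0 -0.055 0 0.05"}}

```text
time_s: 13.5
position: [0.6009, 0.0414, 0.0829]
eef_rot: [0.685, 0.729, 0.001, -0.001]
wrist_force: [0.6, -0.2, -1.9]
width: 0.0558
```

```bash
python3 - <<'E'
from h import *
a=get("scene")
cv2.imwrite("pics/s3.png",cv2.resize(a[210:350,200:400],(800,560),interpolation=2))
E
```

```text
(no output)
```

View pics/s3.png

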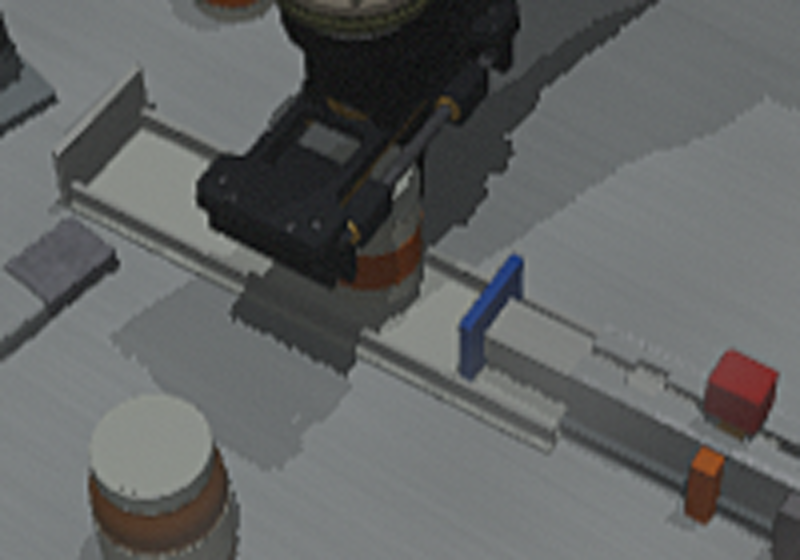

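The can sits centred over the lane, so I'm lowering it.

Call:
{"api": "servo_tool", "payload": {"deltas": "0 0 -0.01 0 0.05;0 0 -0.018 0 0.05;0 0 -0.022 0 0.05;0 0 -0.025 0 0.05;0 0 -0.026 0 0.05"}}

```text
time_s: 14.05
position: [0.601, 0.0411, 0.0567]
eef_rot: [0.685, 0.728, 0.001, -0.001]
wrist_force: [-0.1, 0.6, -2.7]
width: 0.0556
```

Down at floor height with no side load. Opening and going to can B.

Call:
{"api": "servo_tool", "payload": {"deltas": "0 0 -0.0005 0 0.06;0 0 -0.0005 0 0.07;0 0 -0.0005 0 0.087;0 0 -0.0005 0 0.087;0 0 0.02 0 0.087"}}

```text
time_s: 14.55
position: [0.5997, 0.0413, 0.0751]
eef_rot: [0.685, 0.728, -0.0, -0.002]
wrist_force: [0.8, -0.6, 0.4]
width: 0.0828
```

Call:
{"api": "servo_tool", "payload": {"deltas": "0 0 0.04 0 0.087;0 0 0.09 0 0.087;0 0 0.12 0 0.087;-0.02 -0.03 0.12 0 0.087;-0.06 -0.08 0.12 0 0.087"}}

```text
time_s: 15.05
position: [0.5495, -0.0271, 0.1961]
eef_rot: [0.684, 0.73, 0.0, -0.001]
wrist_force: [0.1, -1.4, 1.0]
width: 0.0869
```

Call:
{"api": "servo_tool", "payload": {"deltas": "-0.03 -0.04 0 0 0.087;-0.05 -0.08 0 0 0.087;-0.07 -0.11 0 0 0.087;-0.07 -0.11 0 0 0.087;-0.07 -0.11 0 0 0.087"}}

```text
time_s: 15.55
position: [0.4795, -0.1371, 0.1963]
eef_rot: [0.684, 0.729, 0.001, -0.001]
wrist_force: [0.3, 0.7, -0.6]
width: 0.0872
```

```bash
python3 - <<'E'
from h import *
s=r.get_state();print(s['time_s'],s['position'])
a=get("scene"); b=get("top")
cv2.imwrite("pics/s4.png",np.hstack([cv2.resize(a[130:370,150:400],(500,480),interpolation=2),cv2.resize(b[210:330,270:345],(300,480),interpolation=2)]))
E
```

```text
15.55 [ 0.47948898 -0.13714663  0.19631038]
```

View pics/s4.png

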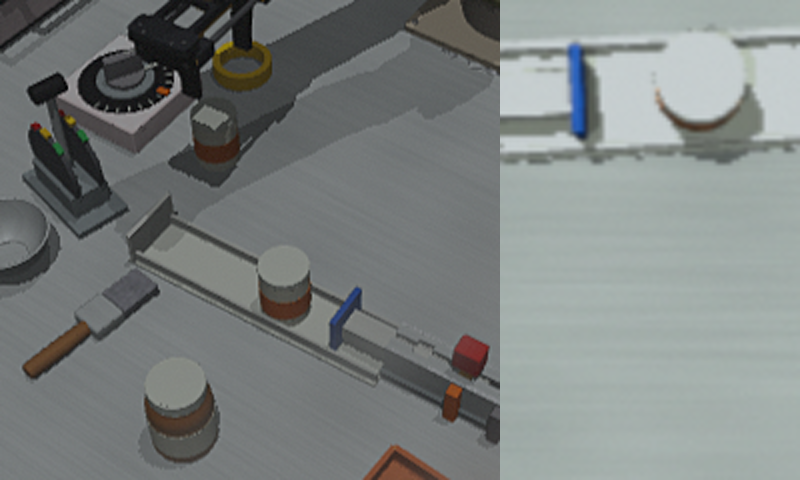

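Can A stands upright in the lane, with its lid at right-crop (703, 75) between the walls. Can B has not moved. Picking B.

Call:
{"api": "servo_tool", "payload": {"deltas": "-0.0223 -0.0377 0 0 0.087;-0.0223 -0.0377 -0.03 0 0.087;-0.0223 -0.0377 -0.05 0 0.087;-0.0223 -0.0377 -0.05 0 0.087;-0.0223 -0.0377 -0.05 0 0.087"}}

```text
time_s: 16.15
position: [0.4582, -0.1736, 0.1465]
eef_rot: [0.683, 0.731, -0.001, -0.001]
wrist_force: [0.1, -0.0, 0.5]
width: 0.0871
```

Call:
{"api": "servo_tool", "payload": {"deltas": "0 0 -0.03 0 0.087;0 0 -0.06 0 0.087;0 0 -0.09 0 0.087;0 0 -0.094 0 0.087;0 0 -0.094 0 0.087"}}

```text
time_s: 16.65
position: [0.4587, -0.1737, 0.0534]
eef_rot: [0.683, 0.731, -0.001, -0.001]
wrist_force: [0.2, -0.5, 0.6]
width: 0.0869
```

Call:
{"api": "servo_tool", "payload": {"deltas": "0 0 0 0 0.05;0 0 0 0 0.05;0 0 0 0 0.05;0 0 0 0 0.05;0 0 0 0 0.05"}}

```text
time_s: 17.15
position: [0.4583, -0.1737, 0.0535]
eef_rot: [0.683, 0.731, -0.001, -0.001]
wrist_force: [-1.9, 0.3, 4.9]
width: 0.0558
```

Call:
{"api": "servo_tool", "payload": {"deltas": "0 0 0 0 0.05;0 0 0.03 0 0.05;0 0 0.06 0 0.05;0 0 0.09 0 0.05;0 0 0.09 0 0.05"}}

```text
time_s: 17.65
position: [0.46, -0.1744, 0.1463]
eef_rot: [0.683, 0.731, 0.001, 0.001]
wrist_force: [-0.2, 0.0, -1.6]
width: 0.0558
```

Call:
{"api": "servo_tool", "payload": {"deltas": "0.035 0.025 0 0 0.05;0.07 0.05 0 0 0.05;0.105 0.08 0 0 0.05;0.14 0.105 0 0 0.05;0.1455 0.109 0 0 0.05"}}

```text
time_s: 18.15
position: [0.6084, -0.0601, 0.1439]
eef_rot: [0.68, 0.733, 0.0, -0.0]
wrist_force: [-0.5, 0.6, -1.8]
width: 0.0556
```

Call:
{"api": "servo_tool", "payload": {"deltas": "0 0 0 0 0.05;0 0 0 0 0.05;0 0 0 0 0.05;0 0 0 0 0.05"}}

```text
time_s: 18.55
position: [0.6077, -0.061, 0.144]
eef_rot: [0.681, 0.732, 0.001, -0.0]
wrist_force: [-0.4, -0.2, -1.9]
width: 0.0562
```

Call:
{"api": "servo_tool", "payload": {"deltas": "0 0 -0.03 0 0.05;0 0 -0.055 0 0.05;0 0 -0.06 0 0.05;0 0 -0.06 0 0.05;0 0 -0.06 0 0.05"}}

```text
time_s: 19.05
position: [0.6083, -0.0614, 0.0853]
eef_rot: [0.681, 0.732, 0.001, 0.0]
wrist_force: [-0.5, -0.2, -1.7]
width: 0.0556
```

Call:
{"api": "servo_tool", "payload": {"deltas": "0 0 -0.01 0 0.05;0 0 -0.017 0 0.05;0 0 -0.022 0 0.05;0 0 -0.025 0 0.05;0 0 -0.026 0 0.05"}}

```text
time_s: 19.55
position: [0.608, -0.0613, 0.0587]
eef_rot: [0.681, 0.732, 0.001, 0.0]
wrist_force: [-0.0, -0.5, -2.8]
width: 0.0558
```

Call:
{"api": "servo_tool", "payload": {"deltas": "0 0 -0.001 0 0.055;0 0 -0.001 0 0.062;0 0 -0.001 0 0.087;0 0 -0.001 0 0.087;0 0 0.02 0 0.087"}}

```text
time_s: 20.05
position: [0.6067, -0.0609, 0.077]
eef_rot: [0.681, 0.732, -0.0, -0.001]
wrist_force: [0.6, 1.4, 0.1]
width: 0.0782
```

Call:
{"api": "servo_tool", "payload": {"deltas": "0 0 0.04 0 0.087;0 0 0.09 0 0.087;0 0 0.12 0 0.087;-0.02 -0.03 0.12 0 0.087;-0.05 -0.08 0.12 0 0.087"}}

```text
time_s: 20.55
position: [0.5622, -0.1323, 0.198]
eef_rot: [0.679, 0.734, 0.001, -0.0]
wrist_force: [0.1, -1.1, -0.6]
width: 0.0872
```

Call:
{"api": "servo_tool", "payload": {"deltas": "-0.04 -0.03 0 0 0.087;-0.06 -0.05 0 0 0.087;-0.06 -0.05 0 0 0.087;-0.06 -0.05 0 0 0.087"}}

```text
time_s: 20.95
position: [0.5023, -0.1822, 0.1983]
eef_rot: [0.679, 0.734, 0.001, -0.0]
wrist_force: [0.2, 0.0, 0.7]
width: 0.0872
```

```bash
python3 - <<'E'
from h import *
s=r.get_state();print(s['time_s'],s['position'],s['eef_rot'])
a=get("scene"); b=get("top"); cv2.imwrite("pics/s5a.png",a); cv2.imwrite("pics/s5b.png",b)
cv2.imwrite("pics/s5.png",np.hstack([cv2.resize(a[130:370,150:400],(500,480),interpolation=2),cv2.resize(b[210:330,270:345],(300,480),interpolation=2)]))
d=cv2.imread("pics/top0.png")
O["d"]=0
np.set_printoptions(precision=4,suppress=True)
ax=plane("top",full("top",(692,390)),.084); mk=plane("top",full("top",(645,401)),.045); pt=plane("top",full("top",(677,432)),.045)
cv2.imwrite("pics/dial.png",np.hstack([cv2.resize(d[258:330,430:505],(400,384),interpolation=2),cv2.resize(cv2.imread("pics/scene0.png")[140:218,170:256],(400,384),interpolation=2)]))
E
```

```text
20.95 [ 0.50232991 -0.18221245  0.19831433] [ 6.79257088e-01  7.33899100e-01  1.36839454e-03 -2.17118796e-04]
```

View pics/s5.png

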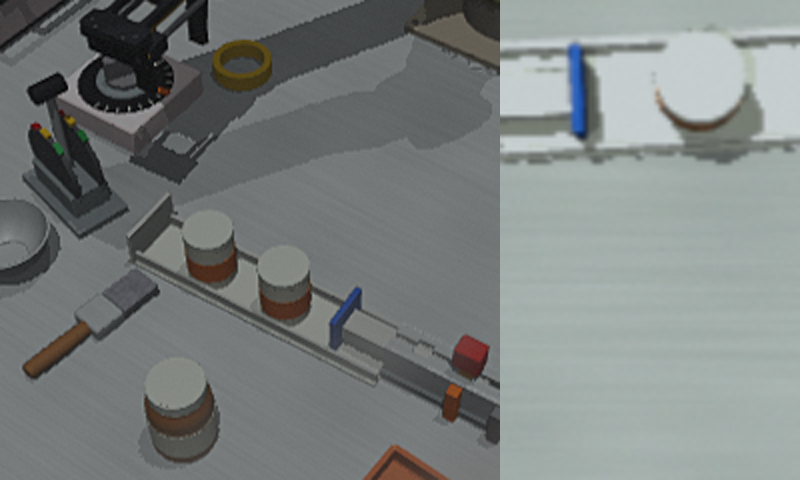

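View pics/dial.png

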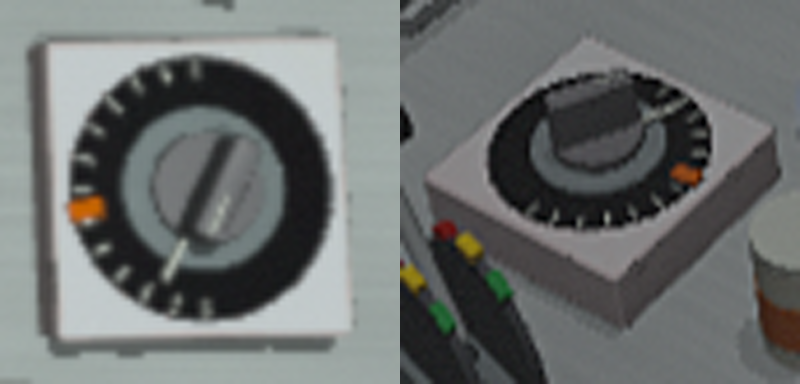

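Both cans stand upright in the lane, with lids at scene crop (208, 232) and (284, 268). On the dial, the disc centre is near (202, 188), the pointer tip near (167, 279) and the mark's inner end near (105, 207), so it needs roughly 1.0 rad clockwise. I'll compute the axis and both angles and check the can positions.

```bash
python3 - <<'E'
from h import *
np.set_printoptions(precision=4,suppress=True)
d=cv2.imread("pics/top0.png"); sub=d[258:330,430:505]
m=(sub.max(2)<70).astype(np.uint8); m=cv2.morphologyEx(m,cv2.MORPH_CLOSE,np.ones((3,3)))
c=max(cv2.findContours(m,cv2.RETR_EXTERNAL,2)[0],key=cv2.contourArea); e=cv2.fitEllipse(cv2.convexHull(c)); print(e)
ec=np.array(e[0])+[430,258]; A=plane("top",ec,.043); print("axis disc",A)
A2=plane("top",(430+199/5.333-.5,258+186.5/5.333-.5),.04); print("axis sq",A2)
h=cv2.cvtColor(sub,cv2.COLOR_BGR2HSV); o=np.argwhere((h[...,0]<20)&(h[...,1]>130))[:,::-1]; oc=o.mean(0)+[430,258]
for X in (A,A2):
  for n,q,z in(("mark",oc,.043),("ptr",(430+167/5.333-.5,258+279/5.333-.5),.043),("ptrmid",(430+176/5.333-.5,258+258/5.333-.5),.045)):
    v=plane("top",q,z)-X; print(n,np.hypot(v[0],v[1]),"cw from -x",np.arctan2(v[1],-v[0]))
s=cv2.imread("pics/s5a.png")
for p in((292,264),(254,246)):
    g=s[p[1]-20:p[1]+21,p[0]-20:p[0]+21].astype(float); mm=(np.abs(g-g[18:23,18:23].mean((0,1))).max(2)<14).astype(np.uint8)
    k,l,st,ce=cv2.connectedComponentsWithStats(mm); w=st[l[20,20]]
    X=plane("scene",ce[l[20,20]]+np.array(p)-20,.079); y=X[1]-.0054; print("can",w,X,"jig",(X[0]-.6032+.0638*y),y)
E
```

```text
((37.212406158447266, 34.956214904785156), (47.14949417114258, 48.919490814208984), 147.23873901367188)
axis disc [ 0.448  -0.3297  0.043 ]
axis sq [ 0.4492 -0.3296  0.04  ]
mark 0.0535994009501344 cw from -x 1.4015147400179075
ptr 0.04495419593260351 cw from -x 0.384636346227282
ptrmid 0.03446268372568808 cw from -x 0.3884520269029936
mark 0.05376465292561341 cw from -x 1.3798280945143175
ptr 0.046028560625234756 cw from -x 0.37413197458153946
ptrmid 0.03553600146748146 cw from -x 0.37473090723926417
can [  0   8  33  33 576] [0.6115 0.0358 0.079 ] jig 0.010273619759825471 0.030370706755999302
can [  0   9  33  32 558] [ 0.6209 -0.0621  0.079 ] jig 0.013373479902338503 -0.0675273768348446
```

Disc and console centres agree: the axis is at (0.4486, -0.3297), the pointer at 0.38 rad and the mark at 1.39 rad clockwise, so the turn is about 1.01 rad. (The lane-can numbers from that script leaked into the white floor, so I disregard them.) Going to the dial.

Call:
{"api": "servo_tool", "payload": {"deltas": "-0.01 -0.03 0 0.14 0.06;-0.02 -0.06 0 0.28 0.06;-0.03 -0.09 0 0.42 0.06;-0.045 -0.12 0 0.56 0.06;-0.0537 -0.1475 0 0.7 0.06"}}

```text
time_s: 21.55
position: [0.4493, -0.3296, 0.1979]
eef_rot: [0.382, 0.924, 0.0, -0.001]
wrist_force: [0.9, -0.4, -0.3]
width: 0.0612
```

Call:
{"api": "servo_tool", "payload": {"deltas": "0 0 0 0.14 0.06;0 0 0 0.28 0.06;0 0 0 0.41 0.06;0 0 0 0.41 0.06;0 0 0 0.41 0.06"}}

```text
time_s: 22.05
position: [0.4499, -0.3292, 0.1978]
eef_rot: [0.187, 0.982, 0.0, -0.001]
wrist_force: [0.1, -0.2, -0.3]
width: 0.0599
```

Call:
{"api": "servo_tool", "payload": {"deltas": "-0.001 0 -0.04 0 0.06;-0.001 0 -0.08 0 0.06;-0.001 0 -0.11 0 0.06;-0.001 0 -0.117 0 0.06;-0.001 0 -0.117 0 0.06"}}

```text
time_s: 22.55
position: [0.4487, -0.329, 0.0804]
eef_rot: [0.188, 0.982, -0.0, -0.002]
wrist_force: [0.2, -0.6, 0.9]
width: 0.0601
```

Call:
{"api": "servo_tool", "payload": {"deltas": "0 0 0 0 0.005;0 0 0 0 0.005;0 0 0 0 0.005;0 0 0 0 0.005;0 0 0 0 0.005", "squeeze": 15}}

```text
time_s: 23.05
position: [0.4489, -0.3291, 0.0808]
eef_rot: [0.188, 0.982, -0.0, -0.001]
wrist_force: [0.3, 1.0, -1.3]
width: 0.0277
```

Call:
{"api": "servo_tool", "payload": {"deltas": "0 0 0 0 0.005;0 0 0 0 0.005;0 0 0 0 0.005;0 0 0 0 0.005;0 0 0 0 0.005"}}

```text
time_s: 23.55
position: [0.4489, -0.3302, 0.0811]
eef_rot: [0.189, 0.982, -0.001, -0.001]
wrist_force: [-0.2, -5.0, -1.3]
width: 0.0141
```

Gripped at 14 mm, as expected for the bar. Turning clockwise 1.01 rad.

Call:
{"api": "servo_tool", "payload": {"deltas": "0 0 0 -0.12 0.005;0 0 0 -0.24 0.005;0 0 0 -0.36 0.005;0 0 0 -0.48 0.005;0 0 0 -0.6 0.005"}}

```text
time_s: 24.05
position: [0.4483, -0.331, 0.0811]
eef_rot: [0.473, 0.881, -0.001, -0.001]
wrist_force: [-1.6, -5.4, -2.4]
width: 0.0142
```

Call:
{"api": "servo_tool", "payload": {"deltas": "0 0 0 -0.12 0.005;0 0 0 -0.24 0.005;0 0 0 -0.36 0.005;0 0 0 -0.41 0.005;0 0 0 -0.41 0.005"}}

```text
time_s: 24.55
position: [0.4478, -0.3314, 0.0811]
eef_rot: [0.643, 0.766, -0.001, -0.001]
wrist_force: [-4.1, -1.7, 1.8]
width: 0.0137
```

Call:
{"api": "servo_tool", "payload": {"deltas": "0 0 0 0 0.06;0 0 0 0 0.06;0 0 0 0 0.06;0 0 0.04 0 0.06;0 0 0.09 0 0.06"}}

```text
time_s: 25.05
position: [0.4469, -0.3304, 0.1708]
eef_rot: [0.643, 0.766, -0.002, -0.003]
wrist_force: [1.8, 0.6, 0.1]
width: 0.0456
```

Call:
{"api": "servo_tool", "payload": {"deltas": "0 0.02 0.05 0.14 0.06;0 0.06 0.1 0.28 0.06;0 0.11 0.1 0.42 0.06;0 0.16 0.1 0.56 0.06;0 0.21 0.1 0.7 0.06"}}

```text
time_s: 25.55
position: [0.4467, -0.1566, 0.2704]
eef_rot: [0.366, 0.931, -0.002, -0.002]
wrist_force: [1.5, 0.7, -0.8]
width: 0.0602
```

Call:
{"api": "servo_tool", "payload": {"deltas": "0 0.05 0 0.14 0.06;0 0.1 0 0.28 0.06;0 0.15 0 0.42 0.06;0 0.2 0 0.47 0.06;0 0.2 0 0.47 0.06"}}

```text
time_s: 26.05
position: [0.4458, 0.0501, 0.2704]
eef_rot: [0.133, 0.991, -0.002, -0.001]
wrist_force: [0.0, -0.9, 0.1]
width: 0.06
```

```bash
python3 - <<'E'
from h import *
np.set_printoptions(precision=4,suppress=True)
s=r.get_state();print(s['time_s'],s['position'],s['eef_rot'])
a=get("scene"); b=get("top"); cv2.imwrite("pics/s6a.png",a); cv2.imwrite("pics/s6b.png",b)
L=cv2.resize(a[140:290,170:320],(400,400),interpolation=2); R=cv2.resize(b[190:330,360:500],(400,400),interpolation=2)
cv2.imwrite("pics/s6.png",np.hstack([L,R]))
cv2.imwrite("pics/s6d.png",np.hstack([cv2.resize(b[258:330,430:505],(400,384),interpolation=2),cv2.resize(a[140:218,170:256],(400,384),interpolation=2)]))
E
```

```text
26.05 [0.4458 0.0501 0.2704] [ 0.1335  0.991  -0.0024 -0.0013]
```

View pics/s6d.png

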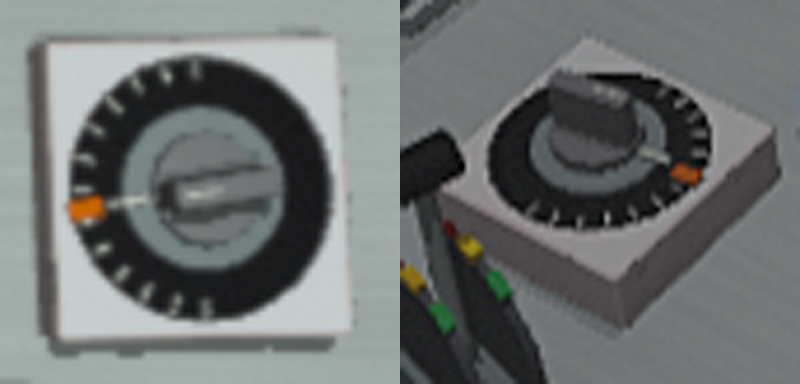

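View pics/s6.png

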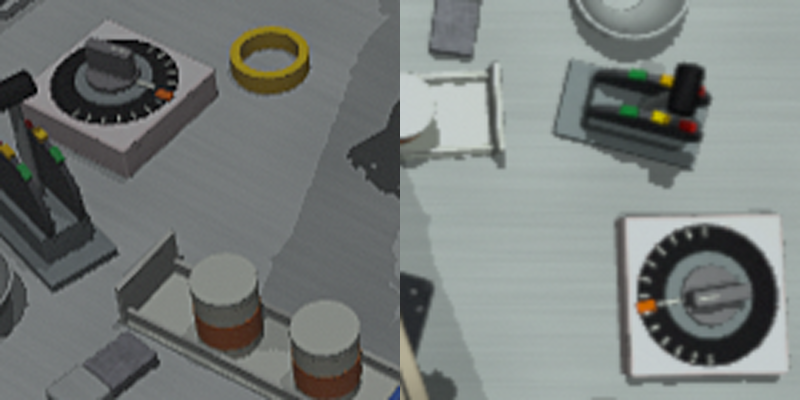

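The pointer tip at (108, 203) lies against the mark's inner end at about (104, 208), roughly 2–3 mm off, so it's inside tolerance. Both cans are upright and the lever is still at yellow. Now the lever goes to green.

Call:
{"api": "servo_tool", "payload": {"deltas": "0.025 -0.04 0 0.04 0.06;0.05 -0.08 0 0.04 0.06;0.07 -0.12 0 0.04 0.06;0.09 -0.17 0 0.04 0.06;0.11 -0.21 0 0.04 0.06"}}

```text
time_s: 26.65
position: [0.5503, -0.1543, 0.2715]
eef_rot: [0.119, 0.993, -0.004, -0.001]
wrist_force: [0.6, 0.9, 0.9]
width: 0.06
```

Call:
{"api": "servo_tool", "payload": {"deltas": "0.025 -0.04 0 0 0.06;0.04 -0.08 0 0 0.06;0.053 -0.1155 0 0 0.06;0.053 -0.1155 0 0 0.06;0.053 -0.1155 0 0 0.06"}}

```text
time_s: 27.15
position: [0.6021, -0.2728, 0.2717]
eef_rot: [0.122, 0.993, -0.005, -0.001]
wrist_force: [-0.2, 0.5, 0.8]
width: 0.0599
```

Call:
{"api": "servo_tool", "payload": {"deltas": "0.006 -0.002 -0.03 0 0.06;0.006 -0.002 -0.06 0 0.06;0.006 -0.002 -0.085 0 0.06;0.006 -0.002 -0.09 0 0.06;0.006 -0.002 -0.09 0 0.06"}}

```text
time_s: 27.65
position: [0.6081, -0.2737, 0.182]
eef_rot: [0.121, 0.993, -0.004, -0.001]
wrist_force: [-0.8, -0.0, 0.6]
width: 0.06
```

Call:
{"api": "servo_tool", "payload": {"deltas": "0 0 0 0 0.015;0 0 0 0 0.015;0 0 0 0 0.015;0 0 0 0 0.015;0 0 0 0 0.015", "squeeze": 20}}

```text
time_s: 28.15
position: [0.6082, -0.2739, 0.1823]
eef_rot: [0.121, 0.993, -0.004, -0.001]
wrist_force: [1.1, -0.0, 0.2]
width: 0.0279
```

Call:
{"api": "servo_tool", "payload": {"deltas": "0 0 0 0 0.015;0 0 0 0 0.015;0 0 0 0 0.015"}}

```text
time_s: 28.45
position: [0.6081, -0.274, 0.1823]
eef_rot: [0.121, 0.993, -0.004, -0.001]
wrist_force: [-0.3, -0.3, -0.4]
width: 0.0231
```

Call:
{"api": "servo_tool", "payload": {"deltas": "0.003 0.012 -0.001 0 0.015;0.006 0.025 -0.004 0 0.015;0.009 0.039 -0.008 0 0.015;0.0115 0.051 -0.013 0 0.015;0.0115 0.051 -0.013 0 0.015"}}

```text
time_s: 28.95
position: [0.6211, -0.2212, 0.1691]
eef_rot: [0.12, 0.993, -0.005, -0.0]
wrist_force: [4.1, -2.4, 2.9]
width: 0.0231
```

Call:
{"api": "servo_tool", "payload": {"deltas": "0 0 0 0 0.015;0 0 0 0 0.015;0 0 0 0 0.015"}}

```text
time_s: 29.25
position: [0.6212, -0.2212, 0.1691]
eef_rot: [0.12, 0.993, -0.005, 0.0]
wrist_force: [1.7, -2.0, 2.4]
width: 0.0235
```

The lever is at the green arc position with low force. I'll release, rise, clear away and check.

Call:
{"api": "servo_tool", "payload": {"deltas": "0 0 0 0 0.06;0 0 0 0 0.06;0 0 0 0 0.06;0 0 0.04 0 0.06;0 0 0.09 0 0.06"}}

```text
time_s: 29.75
position: [0.6201, -0.22, 0.258]
eef_rot: [0.12, 0.993, -0.004, -0.002]
wrist_force: [1.2, -0.0, 0.2]
width: 0.0544
```

Call:
{"api": "servo_tool", "payload": {"deltas": "-0.03 0.03 0.02 0 0.06;-0.06 0.07 0.02 0 0.06;-0.1 0.11 0.02 0 0.06;-0.13 0.15 0.02 0 0.06;-0.16 0.19 0.02 0 0.06"}}

```text
time_s: 30.25
position: [0.4967, -0.0781, 0.283]
eef_rot: [0.121, 0.993, -0.005, -0.004]
wrist_force: [-0.2, -0.0, 1.8]
width: 0.0598
```

Call:
{"api": "servo_tool", "payload": {"deltas": "0 0.05 0 0 0.06;0 0.1 0 0 0.06;-0.02 0.15 0 0 0.06;-0.04 0.2 0 0 0.06;-0.04 0.2 0 0 0.06"}}

```text
time_s: 30.75
position: [0.454, 0.1277, 0.2829]
eef_rot: [0.117, 0.993, -0.004, -0.005]
wrist_force: [-0.7, -0.2, 0.3]
width: 0.0597
```

```bash
python3 - <<'E'
from h import *
np.set_printoptions(precision=4,suppress=True)
s=r.get_state();print(s['time_s'],s['position'],s['wrist_force'])
a=get("scene"); b=get("top"); cv2.imwrite("pics/s7a.png",a); cv2.imwrite("pics/s7b.png",b)
L=cv2.resize(a[140:365,150:444],(780,597),interpolation=2); cv2.imwrite("pics/s7.png",L)
cv2.imwrite("pics/s7t.png",cv2.resize(b[180:330,190:510],(800,375),interpolation=2))
for y in(.0355,-.067):
    x=.6032-.0638*y; print("lid pred top",proj("top",[x,y+.0054,.079]),"scene",proj("scene",[x,y+.0054,.079]))
E
```

```text
30.75 [0.454  0.1277 0.2829] [-0.6601 -0.1539  0.2988]
lid pred top [[318.9459 228.8877]] scene [[291.8271 262.1139]]
lid pred top [[360.9652 226.5994]] scene [[252.543 243.266]]
```

View pics/s7.png

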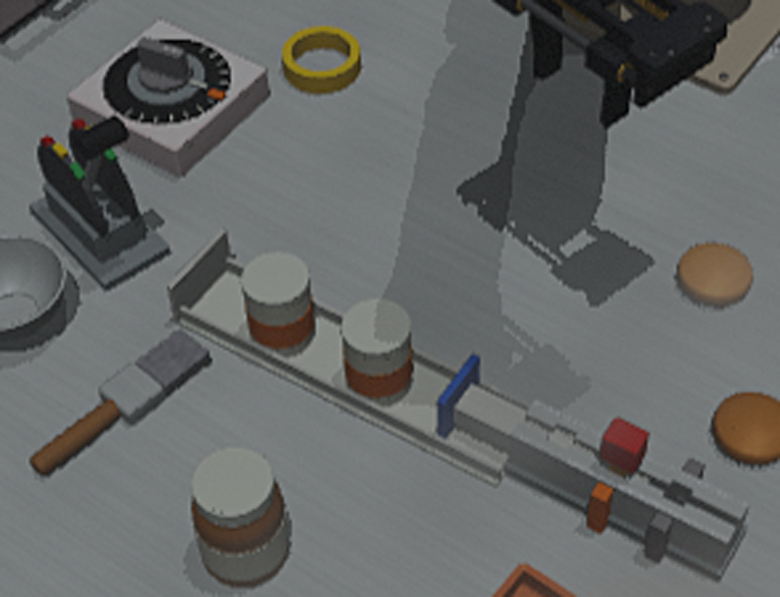

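View pics/s7t.png

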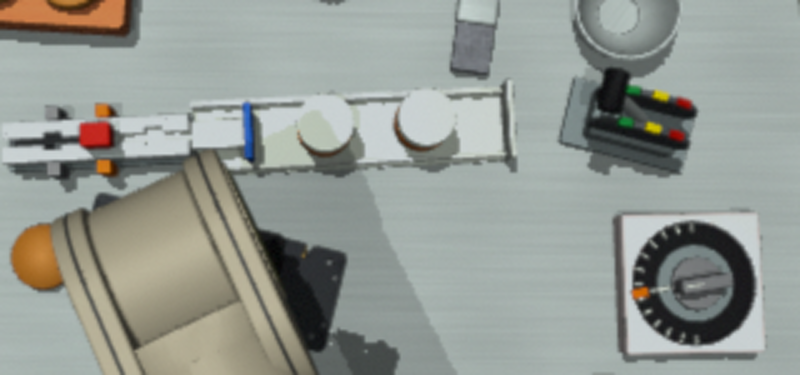

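The lever leans to green, with its handle at top crop (613, 90). The pin is up between the orange tags, the pointer is on the mark, and both cans are upright between the walls, within about 3 mm of the predicted lid positions. The bystanders haven't moved and the arm is clear of everything. Handing in.

```bash
python3 -c "
from cell import r
print(r.finish_job(), r.get_state()['time_s'])"
```

```text
the job is handed in; nothing more can be done
the job is handed in; nothing more can be done
```

The sealing lane is set up and the job is handed in, at about 31 s of the 210 s allowed. No verdict comes back, so what follows is from my own last pictures.

**Order of work:**
- I threw the lever from red to yellow, then pressed the pin and slid the stop to the orange-tagged second hole, where the pin sprang up and held.
- I stood the two canisters present in the lane, at jig y of about +0.036 m and −0.067 m.
- I turned the dial about 1.02 rad clockwise to the orange mark, and last threw the lever to green.

**Last checks:**
- **Lever:** leaning in the green notch.
- **Pin:** up between the orange tags.
- **Dial:** pointer about 2–3 mm from the mark's inner end (7 mm allowed).
- **Canisters:** both upright between the walls, end wall and stop.
- **Other things:** the bystanders looked unmoved and the arm was clear of everything.

**Disagreements:**
- **Lane position:** my first fit was about 5 mm off in x. I corrected it from the wall edges before placing the first canister.
- **Canister check:** one numeric check of canister position failed because the white lane floor was picked up as lid. I relied on the pictures instead, which put the lids about 3 mm from the predicted spots.

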